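Refit the dust extractor's filter bay and hold its cover shut

ROBOT

A 6-joint arm with a two-finger parallel gripper is mounted at the origin on the work surface. World frame = base frame: x ahead of the robot, y to its left, z up, the work surface at z = 0. Lengths are in m, angles in degrees, forces in N, time in s.
With the tool pointing down it reaches from about 0.35 to 0.775 m from the base axis. Payload 7.3 kg.
Tool frame: the origin (TCP) lies at the very end of the fingers, on their centre line; the grasp point (between the pads) lies 19 mm behind it; x points along the fingers, y is the direction in which the jaws open and shut, and the axes are right-handed (so a half turn about x gives the same grasp; the last joint's range is limited). The gripper opens to 92 mm and grips with 3 to 60 N. Pads are 19 mm wide; open, the fingers measure 130 mm over their backs; the gripper's body (75 mm by 190 mm) begins 47 mm behind the grasp point.
Start: joints at [62.739, 19.595, 87.324, -0, 73.075, -8.365], TCP at [0.17, 0.497, 0.201] pointing down, gripper open.
Joint ranges: [-145.02, 145.02], [-44.19, 115.74], [2.07, 154.8], [-57.11, 237.11], [16.16, 152.29], [-177.93, 177.93]. Speed limits (degrees/s): [147.25, 147.25, 180, 180, 180, 180].

INTERFACE

Orientations are given as [roll, pitch, yaw] about the fixed x, y, z axes, in that order (R = Rz(yaw) Ry(pitch) Rx(roll)).
In Python, from bench import ctrl gives the robot as it stands.
- The arm moves only by the tool drive_tool, never from a script. Its argument "moves" is a list of rows, each a list of 5 numbers: the closure in counts, from 0 (fully open) to 255 (shut), then the shift along the tool's x, y, z in m, then the turn about the tool's x in degrees. A call has exactly 10 rows; each row is the pose to reach, as a shift and turn from the pose measured when the call began, along the tool's axes at that moment; what a row does not reach only later rows make up. A row lasts 1/8 s, in which the tool goes at most 62.5 mm and 10.7 degrees, less where a joint would pass 70% of its speed; a pose out of reach is approached as far as the arm can. A call with a gripper value outside its range is refused whole. The fingers move at their own pace and stop on an object; "force" is the grip in N (left out, the last holds). Time passes only in rows, so rows that repeat a pose let the fingers close, or fill a call up. It gives the time, the measured TCP pose, the force and the opening at its end, in the units of the state.
- ctrl.get_state(): the state, without advancing time (a new reading comes with each control period).
- ctrl.get_image(name): name is "scene" or "top" or "wrist"; returns a dict with "img" (400x640x3 uint8, blue, green, red), "camera_matrix" (3x3 intrinsics, pixels), "xyz" and "attitude" of the camera in the world. Camera axes: x right, y down, z forward; pixel columns grow to the right and rows downward; lengths in m; the calibration is good to about 2 mm. A picture is of the moment at which its call begins. There is no depth.
- ctrl.hand_in(): hands the job in, once; it reports no verdict.
Trained networks look in a picture, given as the dict that the camera call returned (one of the last four; its "shot" number tells which), for a name from the list of things; names that differ only in an ending like _2 or _b are one class to them, and where a whole thing is asked for, a point or a joint stands for the part that bears it (a point fixed in the world has none). Each returns a list of dicts, best first, with "p" (0 to 1); they miss things now and then, are a little off and sometimes report something else, mostly with a low value. They report only what shows in the picture. A call takes as long as a camera call.
- ctrl.cut_out(target, picture): "mask" (400x640 bool, what is visible of it).
- ctrl.pinpoint(target, picture): "xyz" ([x, y, z] in m, in world coordinates, good to about 4 mm: a listed point, or the origin of a listed thing).
The state is a dict: "time_s": time; "qpos": joint angles; "dq": joint speeds; "joint_torque": joint torques, N m; "tcp_pos": TCP position; "tcp_rot": TCP orientation; "force": force on the tool from outside, world axes, zero at the start; "wrist_torque": the same for the moment, N m; "opening": opening from 0.0 (shut) to 1.0 (fully open).
Only numpy, scipy, OpenCV 4.12 (cv2) and the standard library are available. Lean on these libraries where they do the work, as an engineer would, in place of code of your own. Each camera call takes 0.05 s, during which the arm holds its last target.

TASK

Stack the thick filter case and then the thin one squarely on the case already in the extractor's filter bay, letting go of each. Next turn the quarter-turn fastener on the bay's frame until its head lines up with the slot in the cover (crosswise to the bay), and then lower the cover over it and press the cover down flat against the frame. Finish while still holding the cover pressed fully home, and leave the other things on the bench where they are.

Things in the scene. Friction and masses are not known exactly. Their poses are not given: they have to be found in the camera images.
- base_case_top (a point): Centre of the top of the case (92 x 56 x 26 mm) built into the fixed filter bay, 34 mm above the bench. x runs along the bay away from the robot, y across, z up; bay yaw up to 0.25 either way. At each x end stands a solid grey cheek, 40 x 100 mm, its top 94 mm above the bench, the gap between cheeks 104 mm; the y sides are open for the fingers.
- frame_rim (a point): Frame centre, level with the cheek tops, 60 mm above base_case_top, same axes. On each cheek top, 58.5 mm fore and aft of here, a springy rubber seal strip stands 8 mm proud; pressing both flush takes about 10 N in all, 3.4 N of it the cover's weight. A cover merely laid on rides about 5 mm high and rises again if let go. The frame under the strips is rigid.
- thick_case_center (a point): Centre (half-way up) of the thick closed filter case: aluminium box 92 (x) x 56 (y) x 34 (z) mm, about 0.35 kg, loose on the bench at the robot's left, z up.
- thin_case_center (a point): Centre (half-way up) of the thin closed filter case: same footprint, 92 (x) x 56 (y) x 24 (z) mm, about 0.25 kg, loose on the bench at the robot's left; which of the two is nearer varies. With both on, the column's top is 2 mm below the frame's rim.
- fastener_head (a point): Centre of the fastener's brass wing head, on its upright turning axis, on the near cheek, 72 mm towards the robot from frame_rim (bay's -x). The head is a bar 32 mm long (its own x), 9 mm thick (its own y), 18 mm high, on a thin neck; its underside is 8 mm and its top 26 mm above the cheek's top.
- fastener (a joint): Angle of the fastener in rad, growing counter-clockwise from above, 0 to 2.2. At 0 the head's long side lies along the bay's x; at 1.571 it lies crosswise (the bay's y) and lines up with the cover's slot. Starts at 0.3 to 0.7. Stiff (about 0.04 N m), stays where it is left.
- cover_handle (a point): Centre of the cover's black grip bar: 72 mm long (x), 14 wide (y), 16 high, in the middle of a flat white-painted panel 190 (x) x 100 (y) x 6 (z) mm, 0.35 kg, loose on the bench at the robot's right. The bar is 22 to 38 mm, this point 30 mm, above the panel's underside. Home, it is straight above frame_rim by 30 mm, x axes matching.
- cover_slot (a point): Centre of the slot in the cover, at the panel's underside, 72 mm from the panel's middle at the end nearer the robot (its -x end). The slot goes through, 15 mm along x by 40 mm along y; the crosswise head passes with 3 to 4 mm to spare all round.
- firebrick: Bystander, not to be disturbed: loose white insulating half firebrick: 114 x 114 x 64 mm, origin at its underside.
- wood_block: Bystander, not to be disturbed: light wood block, 45 x 110 x 40 mm, origin at its underside.
- tape_roll: Bystander, not to be disturbed: black tape roll lying flat, 84 mm across, 30 mm high, origin at its underside.
- brush: Bystander, not to be disturbed: hand brush lying beyond the cases, at the robot's left, origin at its underside.
- jar: Bystander, not to be disturbed: grey lidded jar, 68 mm across, 95 mm high, origin at its underside.
- wood_wedge: Bystander, not to be disturbed: small wood offcut, 30 x 90 x 20 mm, origin at its underside.

How it is judged (in metres and radians):
On the way, in this order (a step that is already met when the one before it is completed fails the run):
1. the thick case stands squarely on the bay's case, let go (x of thick_case_center in the frame of base_case_top between -0.01 and 0.01 m and y of thick_case_center in the frame of base_case_top between -0.008 and 0.008 m and z of thick_case_center in the frame of base_case_top between 0.013 and 0.021 m and angle between the x axis of thick_case_center and the x axis of base_case_top, either way round below 0.12 rad and angle between the z axis of thick_case_center and the z axis of base_case_top, either way round below 0.06 rad and contact force between the fingers and thick_case below 0.1 N), for 0.2 s.
2. the thin case stands squarely on the thick one, let go (x of thick_case_center in the frame of base_case_top between -0.01 and 0.01 m and y of thick_case_center in the frame of base_case_top between -0.008 and 0.008 m and z of thick_case_center in the frame of base_case_top between 0.013 and 0.021 m and angle between the x axis of each of thick_case_center, thin_case_center and the x axis of base_case_top, either way round below 0.12 rad and angle between the z axis of each of thick_case_center, thin_case_center and the z axis of base_case_top, either way round below 0.06 rad and x of thin_case_center in the frame of base_case_top between -0.01 and 0.01 m and y of thin_case_center in the frame of base_case_top between -0.008 and 0.008 m and z of thin_case_center in the frame of base_case_top between 0.042 and 0.05 m and contact force between the fingers and thin_case below 0.1 N), for 0.2 s.
3. the fastener's head lies crosswise, before the cover is fitted (value of joint fastener between 1.42 and 1.72 rad and horizontal distance between cover_handle and frame_rim above 0.1 m), for 0.2 s.
At the end, for the whole second after the job is handed in: Thick then thin case squarely on the bay's case (10 mm lengthwise, 8 mm across, 0.12 rad); fastener within 0.15 rad of crosswise; cover within 8 mm and 0.15 rad of its place, level, within 2 mm of the frame and pressed there by the robot through the last second (x of thick_case_center in the frame of base_case_top between -0.01 and 0.01 m and y of thick_case_center in the frame of base_case_top between -0.008 and 0.008 m and z of thick_case_center in the frame of base_case_top between 0.013 and 0.021 m and angle between the x axis of each of thick_case_center, thin_case_center and the x axis of base_case_top, either way round below 0.12 rad and angle between the z axis of each of thick_case_center, thin_case_center and the z axis of base_case_top, either way round below 0.06 rad and x of thin_case_center in the frame of base_case_top between -0.01 and 0.01 m and y of thin_case_center in the frame of base_case_top between -0.008 and 0.008 m and z of thin_case_center in the frame of base_case_top between 0.042 and 0.05 m and value of joint fastener between 1.42 and 1.72 rad and x of cover_handle in the frame of frame_rim between -0.008 and 0.008 m and y of cover_handle in the frame of frame_rim between -0.008 and 0.008 m and z of cover_handle in the frame of frame_rim between 0.025 and 0.032 m and angle between the x axis of cover_handle and the x axis of frame_rim, either way round below 0.15 rad and angle between the z axis of cover_handle and the z axis of frame_rim, either way round below 0.035 rad and contact force between any of the fingers, the arm and cover above 2 N); the arm keeps its last pose, push and grip.
It fails at once if a bystander is shifted by more than 30 mm (distance of any of firebrick, wood_block, tape_roll, brush, jar, wood_wedge from where it was at the start of the episode above 0.03 m).
It also fails if it takes over 72 s, if anything falls off the work surface, if the arm or the gripper's body presses on something with over 40 N, if the wrist force passes 120 N, or if a joint passes its speed limit or range.

## Working session

There is one attempt and no reset: what is moved stays moved. The work goes in short steps, Python scripts to look and compute and a tool call to move; the robot and the scene stay as the last step left them, time stands still between calls to the robot, and variables do not carry over. Pictures are saved under pics/ and viewed, and the job is handed in when it is done.

Besides the shell and the picture viewer there is one more tool, called after "Call:" as name(argument=value, ...) on one line, values as JSON. drive_tool: Moves the arm, as the interface text tells. Its arguments: {"type":"object","properties":{"moves":{"type":"array","items":{"type":"array","items":{"type":"number"}}},"force":{"type":"number"}},"required":["moves"]}

```bash
ls -la; mkdir -p pics; cat > h.py <<'E'
import numpy as np, cv2
from bench import ctrl
from scipy.spatial.transform import Rotation as R
def snap(n,f):
    p=ctrl.get_image(n); cv2.imwrite('pics/'+f,p['img']); return p
def camR(p):
    a=p['attitude']
    return R.from_euler('xyz',a,degrees=True).as_matrix() if np.ndim(a)==1 else np.array(a)
def ray(p,u,v):
    K=np.array(p['camera_matrix']); d=np.linalg.inv(K)@np.array([u,v,1.0]); return camR(p)@d
def atz(p,u,v,z):
    d=ray(p,u,v); c=np.array(p['xyz']); return c+d*(z-c[2])/d[2]
def proj(p,X):
    K=np.array(p['camera_matrix']); q=K@(camR(p).T@(np.array(X)-np.array(p['xyz']))); return q[:2]/q[2]
E
python3 - <<'E'
from h import *
s=ctrl.get_state(); print(s['time_s'],s['tcp_pos'],s['tcp_rot'],s['opening'])
for n in ['scene','top']:
    p=snap(n,n+'1.png'); print(n,p['xyz'],p['attitude'],p['camera_matrix'])
    for t in ['base_case_top','frame_rim','thick_case_center','thin_case_center','fastener_head','cover_handle','cover_slot','firebrick','wood_block','tape_roll','brush','jar','wood_wedge']:
        print(t,[(np.round(d['xyz'],4).tolist(),round(d['p'],2)) for d in ctrl.pinpoint(t,p)[:2]])
E
```

```text
total 12
drwxr-xr-x  3 agent agent 4096 Dec  7 14:21 .
drwxr-xr-x 23 root  root  4096 Dec  7 14:21 ..
drwxr-xr-x  2 agent agent 4096 Dec  7 14:21 pics
0.0 [0.16978782 0.49631043 0.19983861] [ -97.83016103   89.91207769 -116.72343255] 0.9984027621337319
scene [ 1.378632   -0.34770471  1.06251712] [-1.37266664e+02  2.48533590e-02  6.45986814e+01] [[421.99119529   0.         322.09857499]
 [  0.         421.99119529 198.84646716]
 [  0.           0.           1.        ]]
base_case_top [([0.5533, -0.0144, 0.0382], 0.67)]
frame_rim [([0.5559, -0.0161, 0.0958], 0.78), ([0.6717, -0.3826, -0.0028], 0.55)]
thick_case_center [([0.6271, 0.2857, 0.0192], 0.76)]
thin_case_center [([0.44, 0.2791, 0.0085], 0.71)]
fastener_head [([0.4778, -0.0285, 0.1112], 0.6)]
cover_handle [([0.4912, -0.343, 0.0305], 0.94)]
cover_slot []
firebrick [([0.7419, -0.2079, -0.0006], 0.93)]
wood_block [([0.6699, -0.3792, -0.0011], 0.78), ([0.625, 0.2851, 0.0196], 0.51)]
tape_roll [([0.7412, 0.2072, -0.0018], 0.83)]
brush [([0.6282, 0.4223, -0.0018], 0.61)]
jar [([0.4129, 0.4554, 0.0014], 0.7)]
wood_wedge [([0.374, -0.13
[... 210 characters left out ...]
 0.           1.        ]]
base_case_top [([0.5554, -0.0169, 0.0338], 0.64)]
frame_rim [([0.5594, -0.0136, 0.0972], 0.73)]
thick_case_center [([0.6295, 0.2915, 0.0149], 0.77)]
thin_case_center [([0.4376, 0.2772, 0.0121], 0.89)]
fastener_head [([0.4854, -0.032, 0.1097], 0.37)]
cover_handle [([0.4862, -0.3373, 0.0315], 0.94)]
cover_slot [([0.4211, -0.3543, -0.002], 0.75), ([0.7404, -0.2096, -0.0], 0.65)]
firebrick [([0.7409, -0.2062, 0.0017], 0.81)]
wood_block [([0.6699, -0.3786, 0.0], 0.59)]
tape_roll [([0.738, 0.2, 0.0024], 0.95), ([0.4205, -0.3553, -0.0004], 0.59)]
brush [([0.6275, 0.4233, 0.0035], 0.94), ([0.4881, -0.3414, 0.0298], 0.51)]
jar [([0.4121, 0.4514, 0.0008], 0.7)]
wood_wedge []
```

View pics/scene1.png

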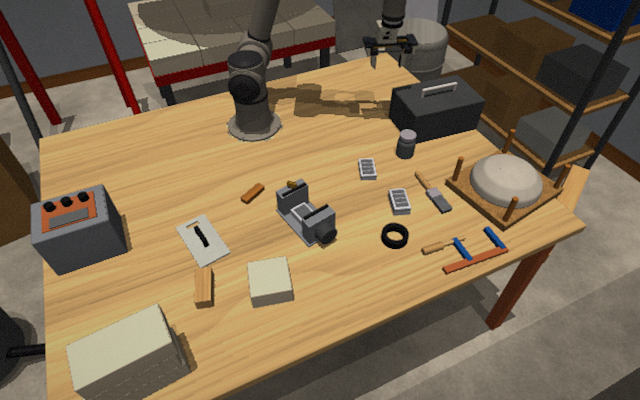

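View pics/top1.png

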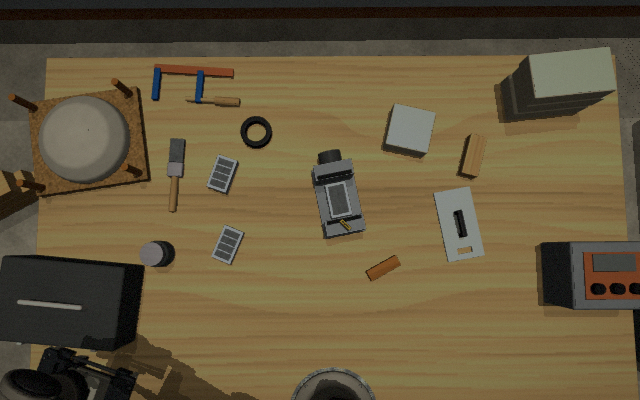

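The top view shows the bay at about (340,200), the thick case at (222,173), the thin case at (228,245), and the cover at (459,225) with its slot at (465,251). Next I'll measure yaws from the masks.

```bash
cat >> h.py <<'E'
def yawrect(p,m,z):
    c,_=cv2.findContours(m.astype(np.uint8),cv2.RETR_EXTERNAL,cv2.CHAIN_APPROX_NONE)
    c=max(c,key=cv2.contourArea)[:,0]
    w=np.array([atz(p,u,v,z)[:2] for u,v in c])
    r=cv2.minAreaRect((w*1000).astype(np.float32)); b=cv2.boxPoints(r)
    e=b[1]-b[0]; f=b[2]-b[1]; l=e if np.linalg.norm(e)>np.linalg.norm(f) else f
    a=np.degrees(np.arctan2(l[1],l[0])); a=(a+90)%180-90
    return np.round(r[0],1),np.round(r[1],1),round(a,1)
E
python3 - <<'E'
from h import *
p=snap('top','top2.png')
for t,z in [('thick_case_center',.034),('thin_case_center',.024),('cover_handle',.006),('frame_rim',.094),('fastener_head',.12)]:
    for d in ctrl.cut_out(t,p)[:2]:
        print(t,round(d['p'],2),d['mask'].sum(),yawrect(p,d['mask'],z))
im=p['img']
def crop(x0,y0,w,h,k): return cv2.resize(im[y0:y0+h,x0:x0+w],None,fx=k,fy=k,interpolation=cv2.INTER_CUBIC)
a=crop(290,140,100,110,4); b=crop(190,145,70,130,4)[:440]; c=crop(425,180,70,110,4)[:440]
cv2.imwrite('pics/crop2.png',cv2.resize(np.hstack([a,b[:440],c]),None,fx=.83,fy=.83))
s=ctrl.get_state(); print(R.from_euler('xyz',s['tcp_rot'],degrees=True).as_matrix().round(3))
E
```

```text
thick_case_center 0.63 813 (array([626. , 288.2]), array([63.1, 93.9]), np.float32(-19.2))
thin_case_center 0.83 736 (array([438.9, 273.8]), array([57.5, 92.5]), np.float32(-22.2))
thin_case_center 0.58 772 (array([414.5, 461.3]), array([92.9, 65.6]), np.float32(89.7))
cover_handle 0.92 2620 (array([ 489. , -343.8]), array([193.4, 103.4]), np.float32(10.5))
frame_rim 0.85 3336 (array([567.2, -13.4]), array([219.5, 109.2]), np.float32(11.1))
frame_rim 0.41 550 (array([723.9, 191.8]), array([82. , 77.7]), np.float32(18.6))
fastener_head 0.62 47 (array([484.5, -30.9]), array([26. , 10.5]), np.float32(44.5))
[[ 0.     0.324  0.946]
 [ 0.     0.946 -0.324]
 [-1.     0.     0.   ]]
```

View pics/crop2.png

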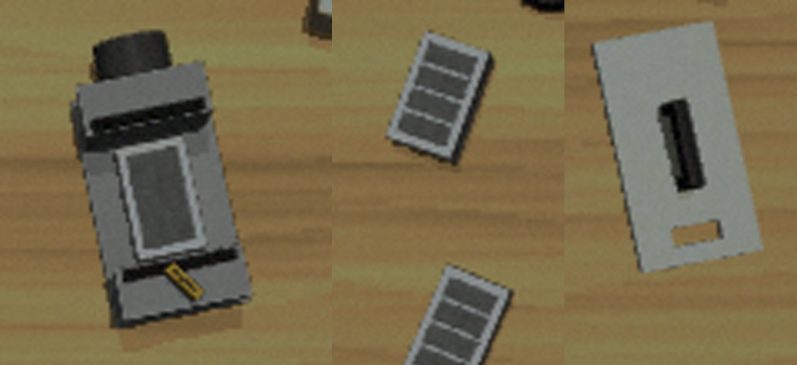

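```bash
cat >> h.py <<'E'
def plan(x,y,z,yang=None):
    s=ctrl.get_state(); M=R.from_euler('xyz',s['tcp_rot'],degrees=True).as_matrix()
    d=M.T@(np.array([x,y,z])-s['tcp_pos']); a=np.degrees(np.arctan2(M[1,1],M[0,1]))
    t=None if yang is None else round(-((yang-a+180)%360-180),2)
    print('shift',d.round(4),'turn',t,'now y-ang',round(a,2),'tcp',np.round(s['tcp_pos'],4),'t',s['time_s'],'open',round(s['opening'],3),'F',np.round(s['force'],2))
E
python3 -c "
from h import *
plan(.626,.2885,.15,70)"
```

```text
shift [ 0.0505 -0.0493  0.4989] turn 1.1 now y-ang 71.1 tcp [0.17   0.4967 0.2005] t 1.7 open 1.002 F [ 0.5  -0.61  0.8 ]
```

Call:
drive_tool(moves=[[0,0,-0.004,0.04,0],[0,0,-0.009,0.095,0],[0,0,-0.015,0.15,0],[0,0,-0.02,0.205,0],[0,0.01,-0.026,0.26,0],[0,0.02,-0.031,0.315,0],[0,0.03,-0.037,0.37,1],[0,0.04,-0.042,0.425,1],[0,0.05,-0.047,0.475,1],[0,0.05,-0.049,0.499,1]], force=30)

```text
time_s: 2.95
tcp_pos: [0.628, 0.2866, 0.1487]
tcp_rot: [-131.5, 89.9, -151.6]
force: [-0.2, 1.1, -0.5]
opening: 1.001
```

```bash
python3 - <<'E'
from h import *
p=snap('wrist','w1.png'); print(p['xyz'],p['attitude'])
plan(.626,.2885,.15,70)
for d in ctrl.pinpoint('thick_case_center',p)[:2]: print(d)
for d in ctrl.cut_out('thick_case_center',p)[:2]: print(d['p'],d['mask'].sum(),yawrect(p,d['mask'],.034))
E
```

```text
[0.5582188  0.31279133 0.33424513] [1.63742800e+02 3.60211873e-02 6.99689638e+01]
shift [-0.001   0.0015 -0.0047] turn -0.1 now y-ang 69.9 tcp [0.63   0.2855 0.149 ] t 3.0 open 0.999 F [-0.21 -2.35 -0.46]
{'xyz': [0.6271, 0.2935, 0.0159], 'p': 0.75}
0.76 6185 (array([627.8, 294. ]), array([55.8, 94.4]), np.float32(-19.6))
```

View pics/w1.png

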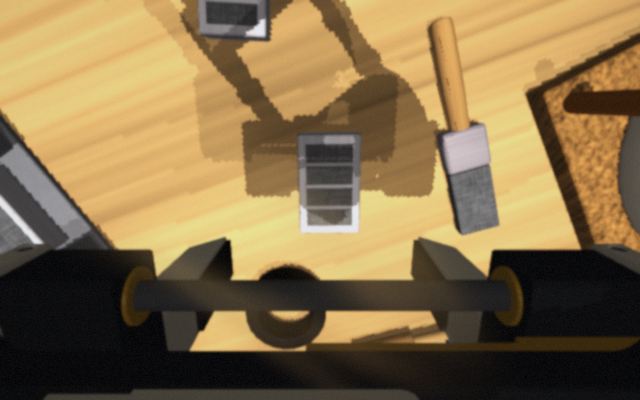

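The wrist view shows the thick case whole at (329,183), so mask and network agree within 1 mm at (0.6275, 0.2937) with yaw −19.6°.

```bash
python3 -c "
from h import *
plan(.6275,.2937,.008,70.4)"
```

```text
shift [ 0.1417  0.0057 -0.0011] turn -0.39 now y-ang 70.01 tcp [0.6267 0.288  0.1497] t 3.1 open 1.0 F [ 0.01 -0.44 -0.53]
```

Call:
drive_tool(moves=[[0,0.03,0.006,-0.001,-0.4],[0,0.08,0.006,-0.001,-0.4],[0,0.12,0.006,-0.001,-0.4],[0,0.141,0.006,-0.001,-0.4],[0,0.141,0.006,-0.001,-0.4],[255,0.141,0.006,-0.001,-0.4],[255,0.141,0.006,-0.001,-0.4],[255,0.141,0.006,-0.001,-0.4],[255,0.141,0.006,-0.001,-0.4],[255,0.141,0.006,-0.001,-0.4]], force=40)

```text
time_s: 4.35
tcp_pos: [0.6277, 0.294, 0.0088]
tcp_rot: [-159.0, 90.0, -178.6]
force: [-0.6, 0.3, 0.2]
opening: 0.508
```

```bash
python3 - <<'E'
from h import *
plan(.6275,.2937,.12,101)
E
```

```text
shift [-0.1112 -0.0003 -0.0002] turn -30.6 now y-ang 70.4 tcp [0.6277 0.294  0.0088] t 4.35 open 0.508 F [-0.56  0.34  0.18]
```

```bash
python3 - <<'E'
from h import *
p=snap('wrist','w2.png')
plan(.6275,.2937,.12,101)
E
```

```text
shift [-0.1113 -0.0003 -0.0002] turn -30.6 now y-ang 70.4 tcp [0.6277 0.2939 0.0087] t 4.4 open 0.458 F [-0.25 -0.16 -0.4 ]
```

View pics/w2.png

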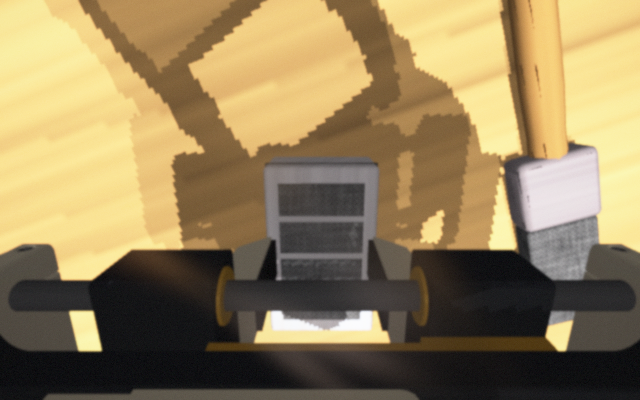

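The jaws were still closing, but the case sits centred between them at (320,245). I'll let them settle, then lift.

```bash
python3 -c "
from h import *
plan(.61,-.005,.23,101)"
```

```text
shift [-0.2212 -0.2876  0.0834] turn -30.6 now y-ang 70.4 tcp [0.6277 0.2939 0.0087] t 4.4 open 0.458 F [-0.25 -0.16 -0.4 ]
```

Call:
drive_tool(moves=[[255,0,0,0,0],[255,0,0,0,0],[255,0,0,0,0],[255,-0.01,0,0,0],[255,-0.03,0,0,0],[255,-0.06,0,0,0],[255,-0.1,0,0,-5],[255,-0.14,-0.02,0.005,-12],[255,-0.18,-0.05,0.015,-20],[255,-0.21,-0.1,0.03,-28]])

```text
time_s: 5.65
tcp_pos: [0.6228, 0.19, 0.2216]
tcp_rot: [10.5, 89.9, 19.3]
force: [0.5, 0.1, 0.6]
opening: 0.005
```

```bash
python3 -c "
from h import *
plan(.61,-.005,.23,101)"
```

```text
shift [-0.0086 -0.1907 -0.0425] turn -2.2 now y-ang 98.8 tcp [0.6228 0.19   0.2216] t 5.65 open 0.005 F [0.49 0.1  0.65]
```

The jaws shut fully, so the grasp missed. I'll look before doing anything else.

```bash
python3 - <<'E'
from h import *
p=snap('wrist','w3.png'); q=snap('top','t3.png')
cv2.imwrite('pics/t3c.png',cv2.resize(q['img'][100:300,120:400],None,fx=2.8,fy=2.8))
for pp in (p,q):
  for t in ['thick_case_center','thin_case_center']:
    print(t,[(np.round(d['xyz'],4),round(d['p'],2)) for d in ctrl.pinpoint(t,pp)[:3]])
    for d in ctrl.cut_out(t,pp)[:2]: print(d['p'],d['mask'].sum(),yawrect(pp,d['mask'],.034))
E
```

```text
thick_case_center [(array([0.6283, 0.2916, 0.0157]), 0.89)]
0.8 4409 (array([627.6, 290.1]), array([65. , 93.1]), np.float32(-19.4))
thin_case_center [(array([0.4391, 0.2786, 0.012 ]), 0.72)]
0.81 3439 (array([455.4, 269.7]), array([56.4, 72.1]), np.float32(-23.2))
thick_case_center [(array([0.6316, 0.2911, 0.0162]), 0.71)]
0.86 503 (array([611. , 292.7]), array([64.5, 61.6]), np.float32(72.6))
0.52 2185 (array([ 741.9, -211.3]), array([124.8, 134.1]), np.float32(-15.7))
thin_case_center []
```

View pics/w3.png

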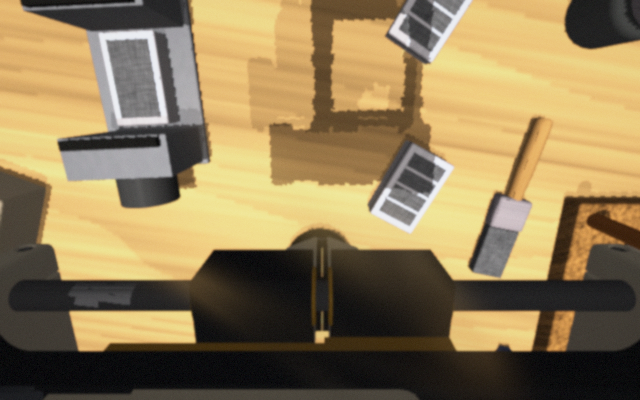

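View pics/t3c.png

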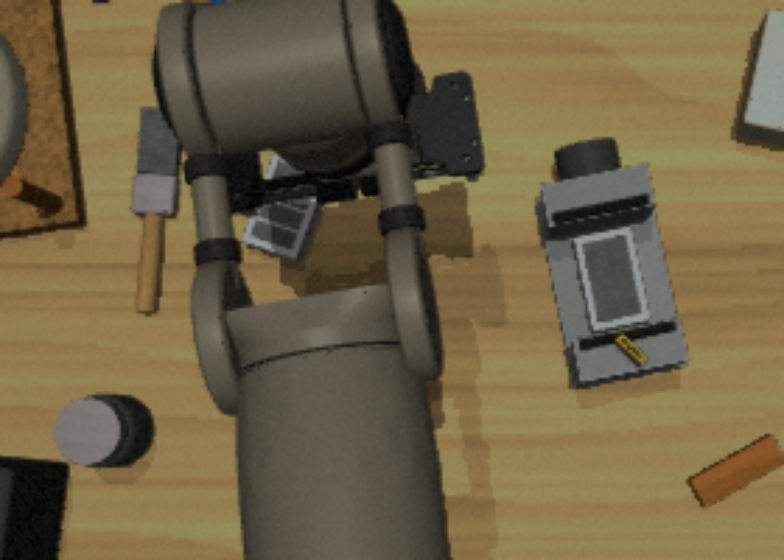

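```bash
python3 - <<'E'
from h import *
p=snap('wrist','w4.png'); s=ctrl.get_state()
M=R.from_euler('xyz',s['tcp_rot'],degrees=True).as_matrix(); C=camR(p)
print(s['tcp_pos'],proj(p,s['tcp_pos']),proj(p,s['tcp_pos']-.019*M[:,0]))
print('cam in tool',M.T@(np.array(p['xyz'])-s['tcp_pos']))
print('case corner',proj(p,[.628,.292,.034]))
q=snap('scene','s4.png'); print(proj(q,s['tcp_pos']))
cv2.imwrite('pics/s4c.png',cv2.resize(q['img'][40:280,240:500],None,fx=2.4,fy=2.4))
print(s['qpos'])
E
```

```text
[0.62224512 0.190541   0.21787654] [321.45886087 234.37195764] [321.44010615 247.74406289]
cam in tool [-1.85296777e-01  1.04649484e-04 -7.46841845e-02]
case corner [409.8604396  190.47986573]
[377.24044367 165.39663878]
[ 1.02777926e+01  3.28304598e+01  6.31953877e+01  1.03943917e-02
  8.41077514e+01 -8.81761427e+01]
```

View pics/s4c.png

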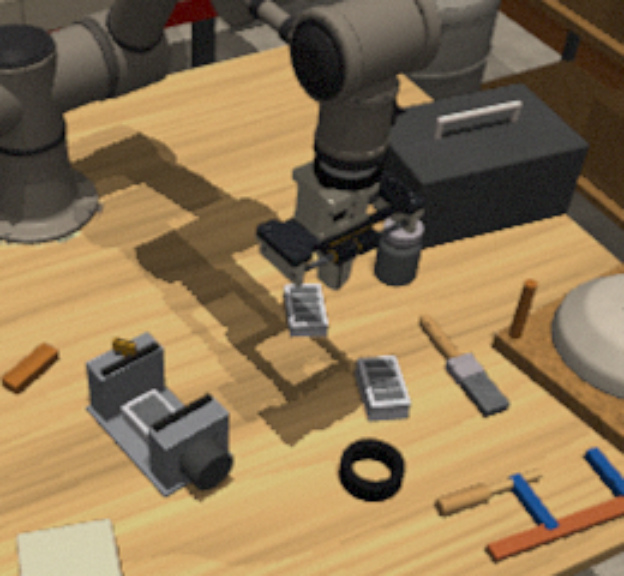

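```bash
python3 - <<'E'
from h import *
im=cv2.imread('pics/w2.png'); cv2.imwrite('pics/w2c.png',cv2.resize(im[140:350,200:440],None,fx=2.8,fy=2.8,interpolation=cv2.INTER_CUBIC))
p=ctrl.get_image('wrist'); print(p['camera_matrix'], ctrl.get_state()['opening'])
E
```

```text
[[338.35336402   0.         321.71039562]
 [  0.         338.35336402 201.0834256 ]
 [  0.           0.           1.        ]] 0.008100925316663926
```

View pics/w2c.png

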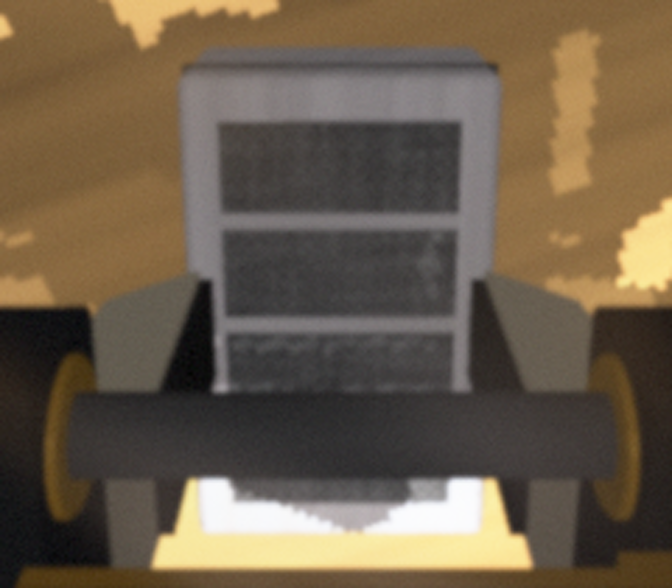

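```bash
python3 - <<'E'
from h import *
a=cv2.imread('pics/w1.png')[215:365,140:500]; b=cv2.imread('pics/w4.png')[215:365,250:400]
a=cv2.resize(a,None,fx=2.2,fy=2.2,interpolation=cv2.INTER_CUBIC)
cv2.imwrite('pics/w1c.png',a)
c=cv2.imread('pics/s4.png')[110:190,330:430]
b=cv2.resize(b,(400,400)); c=cv2.resize(c,(400,400*80//100))
c=cv2.copyMakeBorder(c,0,80,0,0,cv2.BORDER_CONSTANT)
cv2.imwrite('pics/w4c.png',np.hstack([b,c]))
E
```

```text
(no output)
```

View pics/w1c.png

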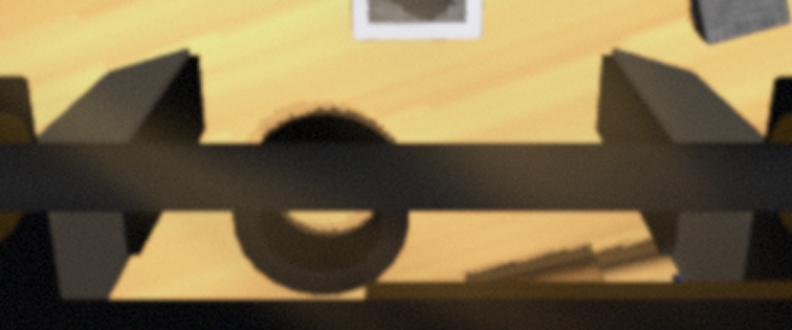

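View pics/w4c.png

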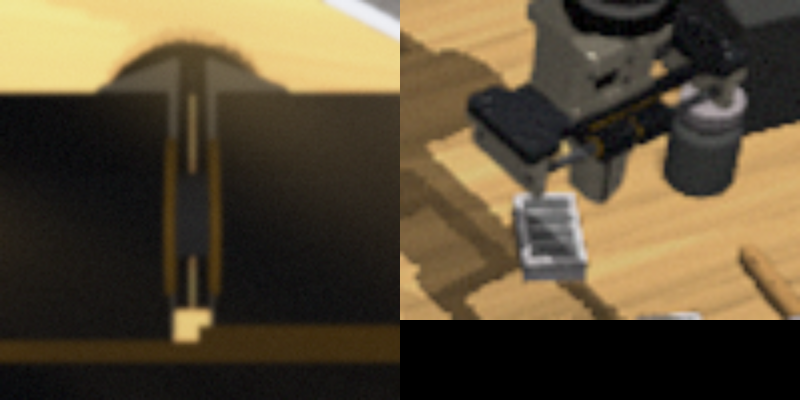

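Measuring the tip explains it. In the wrist and scene images the physical fingertips end about 26 mm short of the reported TCP, so the fingers closed just above the case. The case hasn't moved. I'll retry lower.

```bash
python3 -c "
from h import *
plan(.6278,.2928,.05,70.4)"
```

```text
shift [0.1682 0.1006 0.0207] turn 28.03 now y-ang 98.43 tcp [0.6224 0.1902 0.2182] t 6.3 open 0.008 F [-0.16  0.3  -0.16]
```

Call:
drive_tool(moves=[[0,0.01,0.04,0.008,8],[0,0.03,0.08,0.016,18],[0,0.06,0.1006,0.021,28],[0,0.09,0.1006,0.021,28],[0,0.12,0.1006,0.021,28],[0,0.14,0.1006,0.021,28],[0,0.15,0.1006,0.021,28],[0,0.16,0.1006,0.021,28],[0,0.168,0.1006,0.021,28],[0,0.168,0.1006,0.021,28]])

```text
time_s: 7.55
tcp_pos: [0.6279, 0.2927, 0.0498]
tcp_rot: [-150.9, 89.9, -170.5]
force: [0.2, 0.8, 0.3]
opening: 0.99
```

```bash
python3 - <<'E'
from h import *
p=snap('wrist','w5.png'); q=snap('scene','s5.png')
plan(.6278,.2928,-.014,70.4)
for t in ['thick_case_center']:
    print(t,[(np.round(d['xyz'],4),round(d['p'],2)) for d in ctrl.pinpoint(t,p)[:3]])
    for d in ctrl.cut_out(t,p)[:2]: print(d['p'],d['mask'].sum(),yawrect(p,d['mask'],.034))
c=cv2.imread('pics/s5.png')[130:230,360:480]
cv2.imwrite('pics/c5.png',np.hstack([cv2.resize(c,(480,400)),cv2.resize(p['img'][140:360,160:480],(320,220))[:, :].repeat(1,0) if 0 else np.zeros((400,1,3),np.uint8)]))
E
```

```text
shift [ 0.0647 -0.0003 -0.0005] turn 0.04 now y-ang 70.44 tcp [0.6284 0.2929 0.0507] t 7.65 open 0.994 F [-0.29  0.26  0.44]
thick_case_center [(array([0.6253, 0.2929, 0.015 ]), 0.91)]
0.89 11851 (array([623.5, 295.5]), array([56.9, 88. ]), np.float32(-19.6))
```

View pics/w5.png

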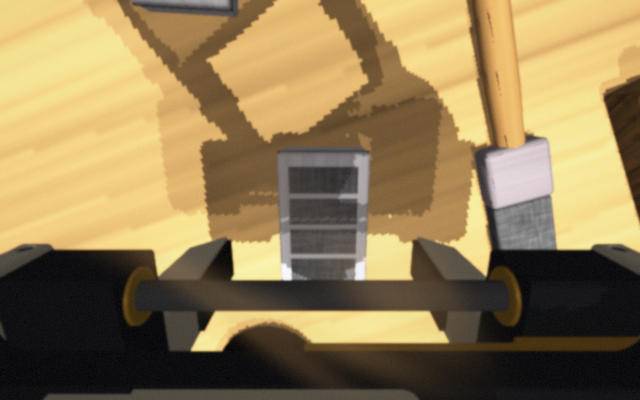

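View pics/c5.png

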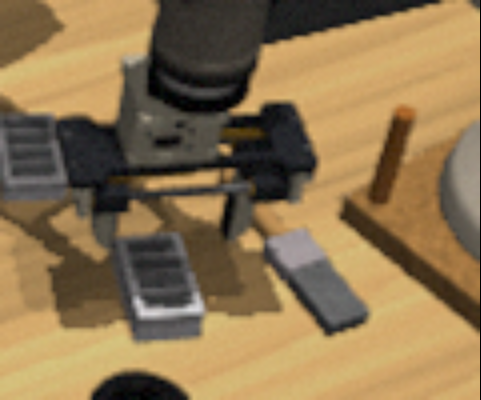

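Call:
drive_tool(moves=[[0,0.015,0,-0.001,0],[0,0.035,0,-0.001,0],[0,0.055,0,-0.001,0],[0,0.064,0,-0.001,0],[255,0.064,0,-0.001,0],[255,0.064,0,-0.001,0],[255,0.064,0,-0.001,0],[255,0.064,0,-0.001,0],[255,0.064,0,-0.001,0],[255,0.064,0,-0.001,0]], force=40)

```text
time_s: 9.0
tcp_pos: [0.6279, 0.2934, -0.0125]
tcp_rot: [77.4, 90.0, 57.9]
force: [-1.5, 0.5, 3.0]
opening: 0.606
```

```bash
python3 - <<'E'
from h import *
p=snap('wrist','w6.png'); q=snap('scene','s6.png')
plan(.61,-.005,.2,101)
c=q['img'][130:230,360:480]
cv2.imwrite('pics/c6.png',np.hstack([cv2.resize(c,(480,400)),cv2.resize(p['img'][140:360,220:420],(320,400))]))
E
```

```text
shift [-0.2127 -0.2871  0.0831] turn -30.56 now y-ang 70.44 tcp [ 0.6278  0.2934 -0.0125] t 9.1 open 0.605 F [-1.16 -0.61  5.26]
```

View pics/c6.png

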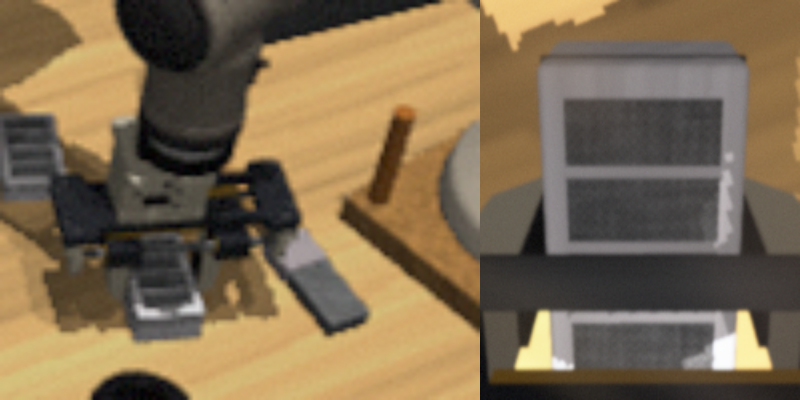

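The case is gripped, with the opening reading 55.7 mm, which matches its 56 mm width. Now I'll lift and carry it to a viewing spot beyond the bay.

Call:
drive_tool(moves=[[255,-0.01,0,0,0],[255,-0.04,0,0,0],[255,-0.08,0,0,0],[255,-0.12,-0.03,0.008,-3],[255,-0.16,-0.07,0.02,-8],[255,-0.19,-0.115,0.033,-14],[255,-0.21,-0.16,0.046,-20],[255,-0.213,-0.205,0.06,-25],[255,-0.213,-0.25,0.072,-30],[255,-0.213,-0.287,0.083,-30.5]])

```text
time_s: 10.35
tcp_pos: [0.6091, -0.0067, 0.2001]
tcp_rot: [143.2, 89.9, 154.2]
force: [0.7, 0.6, -3.4]
opening: 0.606
```

```bash
python3 - <<'E'
from h import *
p=snap('wrist','w7.png')
plan(.61,-.005,.2,101)
for t in ['base_case_top','frame_rim','fastener_head']:
    print(t,[(np.round(d['xyz'],4),round(d['p'],2)) for d in ctrl.pinpoint(t,p)[:3]])
E
```

```text
shift [0.     0.0063 0.0022] turn -0.22 now y-ang 100.78 tcp [ 0.609  -0.0116  0.2001] t 10.4 open 0.604 F [ 0.1  -4.78 -3.91]
base_case_top [(array([ 0.5542, -0.0168,  0.0342]), 0.61)]
frame_rim [(array([ 0.5554, -0.0151,  0.0918]), 0.94)]
fastener_head [(array([ 0.484 , -0.0317,  0.1119]), 0.95)]
```

View pics/w7.png

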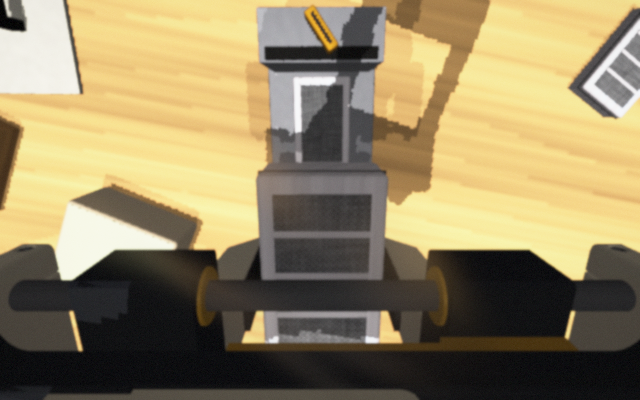

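```bash
python3 - <<'E'
from h import *
im=cv2.imread('pics/w7.png')[0:180,240:400]; cv2.imwrite('pics/w7c.png',cv2.resize(im,(640,720))[:600] if 0 else cv2.resize(im,(533,600),interpolation=cv2.INTER_CUBIC))
E
```

```text
(no output)
```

View pics/w7c.png

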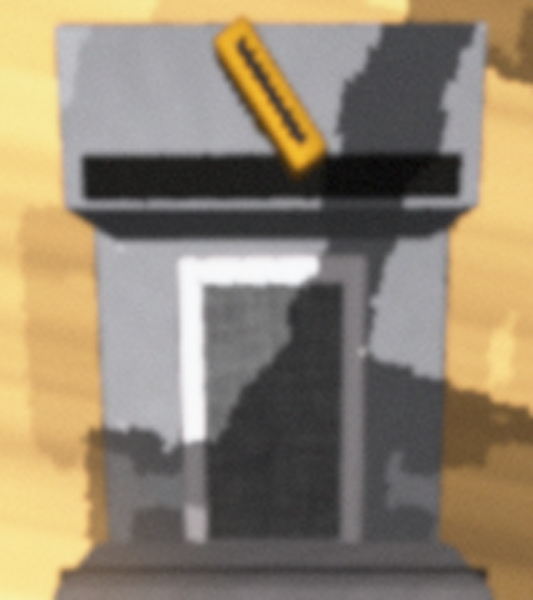

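```bash
python3 - <<'E'
from h import *
p=ctrl.get_image('wrist'); k=600/180
def W(u,v,z): return atz(p,240+u/k,v/k,z)[:2]
a=W(57,25,.094);b=W(487,25,.094);c=W(70,208,.094);d=W(475,208,.094)
ang=lambda e: np.degrees(np.arctan2(e[1],e[0]))
print('cheek',a,b,c,d,'widths',np.linalg.norm(a-b),np.linalg.norm(c-d),np.linalg.norm(a-c)); print(ang(a-b)-90,ang(c-d)-90,ang(c-a),ang(d-b),ang((c+d)-(a+b)))
e=W(178,258,.034);f=W(366,258,.034);g=W(188,540,.034);h=W(362,540,.034)
print('base',ang(e-f)-90,ang(g-e),ang(h-f),ang((g+h)-(e+f)),np.linalg.norm(e-f),np.linalg.norm(g-h))
y=np.radians(10.8); X=np.array([np.cos(y),np.sin(y)])
print('center from base near edge',(e+f)/2+.046*X,'from cheek',(c+d)/2+.052*X,'from cheek near',(a+b)/2+.092*X)
h1=W(232,40,.12);h2=W(308,155,.12); print('head',(h1+h2)/2,ang(h2-h1), 'pred head', )
E
```

```text
cheek [ 0.47704555 -0.08129195] [0.45837338 0.01614008] [ 0.51542446 -0.07291205] [0.49710902 0.02275021] widths 0.09920508557873695 0.09739980965594368 0.039283122788222276
-169.15119893162705 -169.16134737590625 12.317013624163197 9.684083576430606 11.00033958440314
base -169.16427164211774 11.642472216580412 11.303624550267504 11.473036638842528 0.05515647352264045 0.0546634515471098
center from base near edge [ 0.55870415 -0.01514384] from cheek [ 0.55734568 -0.01533709] from cheek near [ 0.55807989 -0.01533685]
head [ 0.48760536 -0.02913648] 46.888414246065764 pred head
```

```bash
python3 - <<'E'
from h import *
p=ctrl.get_image('wrist'); s=ctrl.get_state(); M=R.from_euler('xyz',s['tcp_rot'],degrees=True).as_matrix()
for (u,v,z) in [(258.6,171.6,.2466),(386,171.6,.2466),(322,163.5,.2126)]:
    print(M.T@(atz(p,u,v,z)-s['tcp_pos']))
print(M[:,1],M[:,2])
plan(.557,-.0153,.20,101)
plan(.557,-.0153,.03,101)
E
```

```text
[-0.04648246 -0.02684205 -0.04693666]
[-0.04642265  0.02632504 -0.04687219]
[-0.01245324 -0.00035717 -0.044319  ]
[-0.19017484  0.98174959  0.00112526] [ 9.81750140e-01  1.90175208e-01 -2.29721025e-04]
shift [ 0.0001 -0.001  -0.0539] turn -0.04 now y-ang 100.96 tcp [ 0.6097 -0.0041  0.2001] t 10.65 open 0.606 F [-0.5  -0.26 -3.1 ]
shift [ 0.1701 -0.0012 -0.0538] turn -0.04 now y-ang 100.96 tcp [ 0.6097 -0.0041  0.2001] t 10.65 open 0.606 F [-0.5  -0.26 -3.1 ]
```

Call:
drive_tool(moves=[[255,0,-0.001,-0.025,0],[255,0,-0.001,-0.05,0],[255,0.02,-0.001,-0.054,0],[255,0.06,-0.001,-0.054,0],[255,0.1,-0.001,-0.054,0],[255,0.13,-0.001,-0.054,0],[255,0.15,-0.001,-0.054,0],[255,0.163,-0.001,-0.054,0],[255,0.17,-0.001,-0.054,0],[255,0.175,-0.001,-0.054,0]])

```text
time_s: 11.9
tcp_pos: [0.5573, -0.0149, 0.0254]
tcp_rot: [48.2, 89.9, 59.2]
force: [0.8, 0.7, -3.6]
opening: 0.604
```

```bash
python3 - <<'E'
from h import *
plan(.557,-.0153,.0215,101)
p=snap('wrist','w8.png');q=snap('scene','s8.png')
plan(.557,-.0153,.0215,101)
c=q['img'][170:260,260:350]
cv2.imwrite('pics/c8.png',np.hstack([cv2.resize(c,(400,400)),cv2.resize(p['img'][0:360,160:480],(356,400))]))
E
```

```text
shift [ 0.0039 -0.0003 -0.0003] turn -0.01 now y-ang 100.99 tcp [ 0.5573 -0.0149  0.0254] t 11.9 open 0.604 F [ 0.85  0.67 -3.55]
shift [ 0.0037 -0.0003  0.0001] turn -0.03 now y-ang 100.97 tcp [ 0.5568 -0.015   0.0252] t 12.0 open 0.609 F [-0.59  0.72 -3.05]
```

View pics/c8.png

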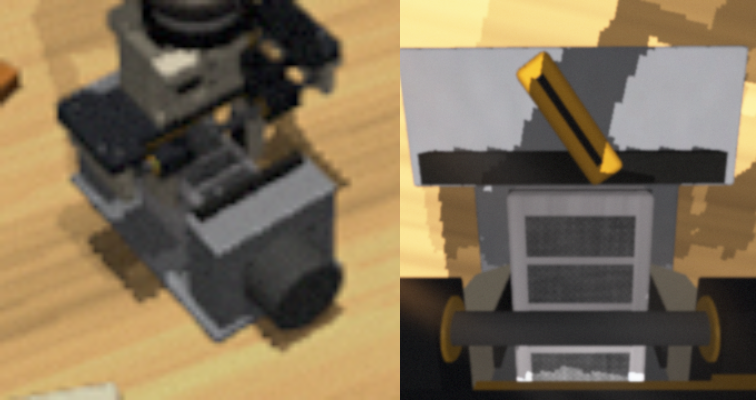

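Call:
drive_tool(moves=[[255,0.003,0,0,0],[255,0.0045,0,0,0],[255,0.0045,0,0,0],[0,0.0045,0,0,0],[0,0.0045,0,0,0],[0,0.0045,0,0,0],[0,0.0045,0,0,0],[0,-0.02,0,0,0],[0,-0.06,0,0,0],[0,-0.1,0,0,0]])

```text
time_s: 13.25
tcp_pos: [0.5566, -0.0151, 0.1261]
tcp_rot: [119.6, 89.9, 130.5]
force: [1.2, 0.2, 0.2]
opening: 0.998
```

```bash
python3 - <<'E'
from h import *
p=snap('wrist','w9.png')
plan(.4385,.276,.10,67.5)
for t in ['thick_case_center']:
    print(t,[(np.round(d['xyz'],4),round(d['p'],2)) for d in ctrl.pinpoint(t,p)[:3]])
    for d in ctrl.cut_out(t,p)[:2]: print(d['p'],d['mask'].sum(),yawrect(p,d['mask'],.068))
E
```

```text
shift [ 0.0307  0.3094 -0.0637] turn 33.48 now y-ang 100.98 tcp [ 0.5597 -0.0155  0.1319] t 13.3 open 1.0 F [ 1.57 -0.12  3.53]
thick_case_center []
0.92 9135 (array([556.8, -15.4]), array([95.9, 57. ]), np.float32(11.3))
```

View pics/w9.png

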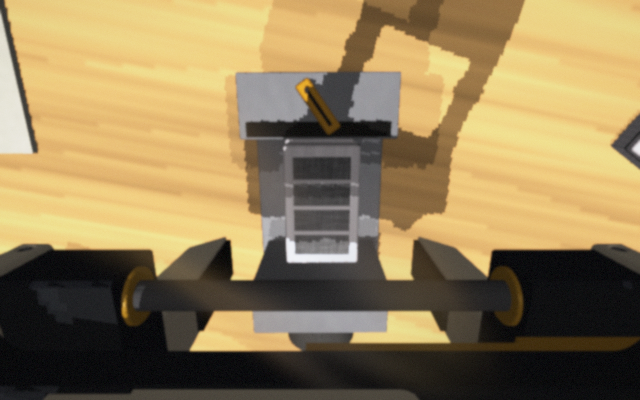

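The thick case stands square: (0.5568, −0.0154) at yaw 11.3°, matching the bay. Next is the thin case.

Call:
drive_tool(moves=[[0,0,0.03,-0.006,3],[0,0,0.075,-0.015,8],[0,0,0.12,-0.025,14],[0,0,0.165,-0.034,20],[0,0,0.21,-0.043,26],[0,0,0.25,-0.052,31],[0,0,0.285,-0.059,33.5],[0,0.01,0.305,-0.063,33.5],[0,0.02,0.309,-0.064,33.5],[0,0.03,0.309,-0.064,33.5]])

```text
time_s: 14.65
tcp_pos: [0.4364, 0.2753, 0.0955]
tcp_rot: [11.4, 89.8, -11.1]
force: [0.2, -0.2, -0.5]
opening: 1.001
```

```bash
python3 - <<'E'
from h import *
p=snap('wrist','w10.png')
for t in ['thin_case_center']:
    print(t,[(np.round(d['xyz'],4),round(d['p'],2)) for d in ctrl.pinpoint(t,p)[:3]])
    for d in ctrl.cut_out(t,p)[:2]: print(d['p'],d['mask'].sum(),yawrect(p,d['mask'],.024))
plan(.4385,.276,-.016,67.5)
E
```

```text
thin_case_center [(array([0.4391, 0.2771, 0.0116]), 0.69)]
0.57 8096 (array([438.7, 278.3]), array([56.6, 94.7]), np.float32(-22.8))
shift [0.1119 0.0018 0.0009] turn -0.09 now y-ang 67.41 tcp [0.4367 0.2748 0.0959] t 14.8 open 0.998 F [0.24 0.2  1.04]
```

View pics/w10.png

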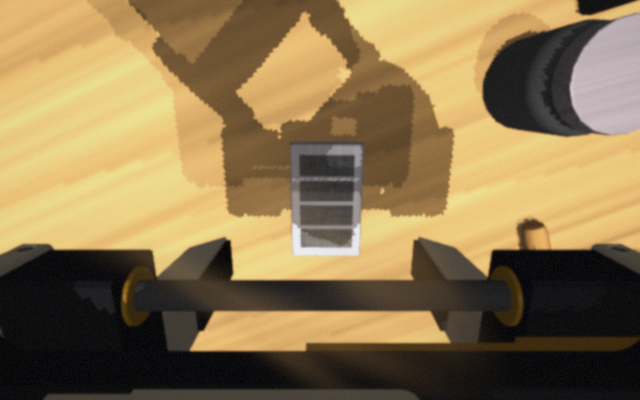

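```bash
python3 - <<'E'
from h import *
plan(.4388,.2777,-.018,67.2)
E
```

```text
shift [0.1139 0.0035 0.0005] turn 0.21 now y-ang 67.41 tcp [0.4367 0.2748 0.0959] t 14.8 open 0.998 F [0.24 0.2  1.04]
```

Call:
drive_tool(moves=[[0,0.03,0.003,0.001,0.2],[0,0.07,0.0035,0.001,0.2],[0,0.1,0.0035,0.001,0.2],[0,0.113,0.0035,0.001,0.2],[255,0.1135,0.0035,0.001,0.2],[255,0.1135,0.0035,0.001,0.2],[255,0.1135,0.0035,0.001,0.2],[255,0.1135,0.0035,0.001,0.2],[255,0.1135,0.0035,0.001,0.2],[255,0.1135,0.0035,0.001,0.2]])

```text
time_s: 16.05
tcp_pos: [0.4397, 0.2778, -0.0169]
tcp_rot: [20.0, 89.8, -2.8]
force: [-0.5, 0.9, 5.9]
opening: 0.603
```

```bash
python3 - <<'E'
from h import *
plan(.557,-.0153,.19,101)
E
```

```text
shift [-0.2064 -0.2245  0.2224] turn -33.78 now y-ang 67.22 tcp [ 0.4397  0.2778 -0.0169] t 16.05 open 0.603 F [-0.52  0.88  5.88]
```

Call:
drive_tool(moves=[[255,-0.01,0,0,0],[255,-0.05,0,0,0],[255,-0.1,-0.01,0.01,-2],[255,-0.15,-0.04,0.04,-7],[255,-0.19,-0.075,0.075,-13],[255,-0.206,-0.11,0.11,-19],[255,-0.206,-0.15,0.15,-25],[255,-0.206,-0.185,0.185,-30],[255,-0.206,-0.212,0.21,-33.8],[255,-0.206,-0.2245,0.2224,-33.8]])

```text
time_s: 17.3
tcp_pos: [0.5569, -0.017, 0.1895]
tcp_rot: [-12.2, 89.8, -1.4]
force: [0.3, 0.8, -2.2]
opening: 0.607
```

```bash
python3 - <<'E'
from h import *
p=snap('wrist','w11.png')
plan(.557,-.0153,.051,101)
E
```

```text
shift [ 0.1384  0.0032 -0.0005] turn -0.17 now y-ang 100.83 tcp [ 0.5576 -0.0181  0.1894] t 17.35 open 0.603 F [ 0.71 -1.63 -1.94]
```

View pics/w11.png

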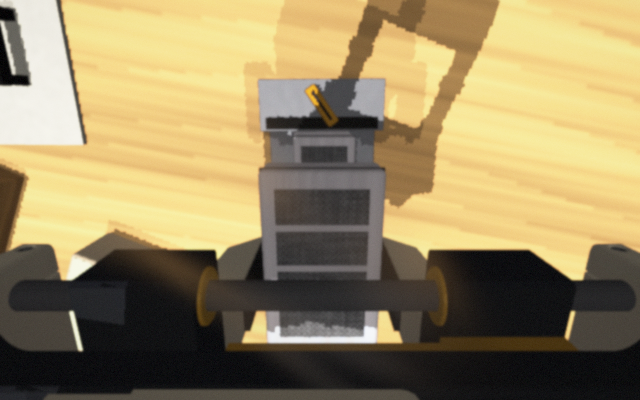

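```bash
python3 - <<'E'
from h import *
p=ctrl.get_image('wrist'); s=ctrl.get_state(); M=R.from_euler('xyz',s['tcp_rot'],degrees=True).as_matrix()
z=s['tcp_pos'][2]
im=p['img'][155:180,250:400]; cv2.imwrite('pics/w12.png',cv2.resize(im,(750,125),interpolation=cv2.INTER_CUBIC))
for v in (166,168,170): print(M.T@(atz(p,322,v,z+.041)-s['tcp_pos']))
plan(.557,-.0153,.051,101)
E
```

```text
[-0.04115223 -0.0017275  -0.04787236]
[-0.04114943 -0.0017275  -0.04699774]
[-0.04114662 -0.00172751 -0.04612013]
shift [ 0.1384  0.0012 -0.0003] turn -0.16 now y-ang 100.84 tcp [ 0.557  -0.0164  0.1894] t 17.4 open 0.604 F [ 0.8   0.5  -3.26]
```

View pics/w12.png

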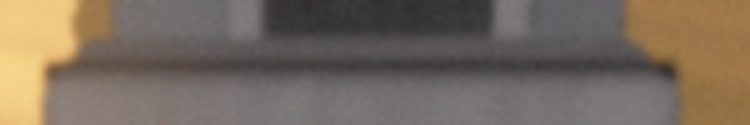

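Call:
drive_tool(moves=[[255,0.03,0.001,0.0005,0],[255,0.07,0.001,0.0005,0],[255,0.1,0.001,0.0005,0],[255,0.12,0.001,0.0005,0],[255,0.13,0.001,0.0005,0],[255,0.135,0.001,0.0005,0],[255,0.138,0.001,0.0005,0],[255,0.138,0.001,0.0005,0],[255,0.138,0.001,0.0005,0],[255,0.138,0.001,0.0005,0]])

```text
time_s: 18.65
tcp_pos: [0.558, -0.0155, 0.0517]
tcp_rot: [-14.5, 89.8, -3.7]
force: [0.1, -0.1, -2.4]
opening: 0.605
```

```bash
python3 - <<'E'
from h import *
plan(.557,-.0153,.051,101)
E
```

```text
shift [ 0.0007  0.0003 -0.0009] turn -0.17 now y-ang 100.83 tcp [ 0.558  -0.0155  0.0517] t 18.65 open 0.605 F [ 0.11 -0.12 -2.38]
```

Call:
drive_tool(moves=[[255,0.001,0,-0.0005,0],[255,0.0015,0,-0.0005,0],[0,0.0015,0,-0.0005,0],[0,0.0015,0,-0.0005,0],[0,0.0015,0,-0.0005,0],[0,0.0015,0,-0.0005,0],[0,0.0015,0,-0.0005,0],[0,-0.03,0,0,0],[0,-0.07,0,0,0],[0,-0.1,0,0,0]])

```text
time_s: 19.9
tcp_pos: [0.5579, -0.0155, 0.1534]
tcp_rot: [-16.2, 89.7, -5.3]
force: [-0.0, 0.4, -0.3]
opening: 1.001
```

```bash
python3 - <<'E'
from h import *
p=snap('wrist','w13.png')
for t,z in [('thin_case_center',.092),('fastener_head',.12),('frame_rim',.094)]:
    print(t,[(np.round(d['xyz'],4),round(d['p'],2)) for d in ctrl.pinpoint(t,p)[:3]])
    for d in ctrl.cut_out(t,p)[:2]: print(d['p'],d['mask'].sum(),yawrect(p,d['mask'],z))
plan(.4863,-.029,.15,-45)
print(ctrl.get_state()['qpos'])
im=p['img'][50:290,200:440]; cv2.imwrite('pics/w13c.png',cv2.resize(im,(600,600),interpolation=cv2.INTER_CUBIC))
E
```

```text
thin_case_center [(array([ 0.5574, -0.0169,  0.0816]), 0.79)]
0.59 8687 (array([556.9, -16. ]), array([95.1, 55.9]), np.float32(10.9))
fastener_head [(array([ 0.4842, -0.0317,  0.1124]), 0.98)]
0.59 751 (array([486.5, -31.2]), array([31.4,  9.6]), np.float32(45.8))
0.16 8635 (array([548.5, -17.5]), array([82.9, 49.5]), np.float32(10.8))
frame_rim []
0.71 17236 (array([543.7, -19.8]), array([157.7, 100.5]), np.float32(11.4))
shift [ 0.0003 -0.0002 -0.0718] turn 145.83 now y-ang 100.83 tcp [ 0.5568 -0.0153  0.1504] t 20.25 open 1.0 F [-0.89  0.42  0.23]
[-9.47345406e+00  2.53699161e+01  8.66831944e+01  2.51711247e-02
  6.78730611e+01 -1.10310505e+02]
```

View pics/w13c.png

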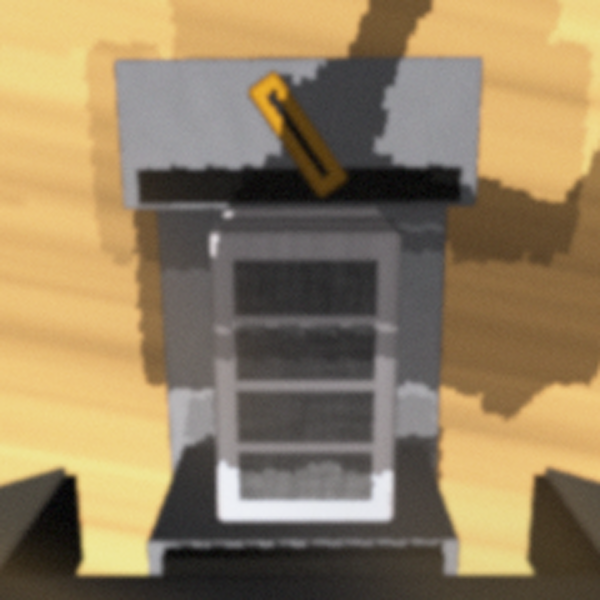

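Both cases are stacked square: thin at (0.557, −0.016), yaw 10.9°. The brass head is at (0.4865, −0.030), world angle 45.8°. Now I'll swing the tool round to grip it.

Call:
drive_tool(moves=[[60,0,0,-0.01,10.5],[100,0,0,-0.02,21],[140,0,0,-0.03,31.5],[160,0,0,-0.04,42],[160,0,0,-0.05,52.5],[160,0,0,-0.06,63],[160,0,0,-0.07,73.5],[160,0,0,-0.0715,84],[160,0,0,-0.0715,94.5],[160,0,0,-0.0715,105]])

```text
time_s: 21.5
tcp_pos: [0.4859, -0.0286, 0.1492]
tcp_rot: [-123.8, 89.9, 141.7]
force: [-0.4, -0.1, 0.1]
opening: 0.37
```

```bash
python3 - <<'E'
from h import *
plan(.4864,-.03,.13,-44.2)
E
```

```text
shift [0.0192 0.0006 0.0014] turn 39.68 now y-ang -4.52 tcp [ 0.4859 -0.0286  0.1492] t 21.5 open 0.37 F [-0.38 -0.09  0.14]
```

Call:
drive_tool(moves=[[160,0,0.0005,0.0015,10],[160,0,0.0005,0.0015,20],[160,0.005,0.0005,0.0015,30],[160,0.01,0.0005,0.0015,39.7],[160,0.02,0.0005,0.0015,39.7],[160,0.03,0.0005,0.0015,39.7],[160,0.03,0.0005,0.0015,39.7],[160,0.03,0.0005,0.0015,39.7],[160,0.03,0.0005,0.0015,39.7],[160,0.03,0.0005,0.0015,39.7]])

```text
time_s: 22.75
tcp_pos: [0.4865, -0.0302, 0.1195]
tcp_rot: [-116.2, 90.0, 109.6]
force: [0.2, 0.2, 1.0]
opening: 0.371
```

```bash
python3 - <<'E'
from h import *
p=snap('wrist','w14.png'); q=snap('scene','s14.png')
print([(np.round(d['xyz'],4),round(d['p'],2)) for d in ctrl.pinpoint('fastener_head',p)[:3]])
for d in ctrl.cut_out('fastener_head',p)[:2]: print(d['p'],d['mask'].sum(),yawrect(p,d['mask'],.12))
plan(.4864,-.03,.08,-44.2)
c=q['img'][150:250,250:350]
cv2.imwrite('pics/c14.png',np.hstack([cv2.resize(c,(400,400)),cv2.resize(p['img'][140:340,220:420],(400,400))]))
E
```

```text
[(array([ 0.486 , -0.0301,  0.1119]), 0.91)]
0.62 863 (array([487.5, -29.6]), array([35.9,  8.4]), np.float32(45.8))
shift [ 0.0393  0.     -0.0002] turn -0.02 now y-ang -44.22 tcp [ 0.4863 -0.0301  0.1193] t 22.95 open 0.375 F [-0.65 -0.29  0.54]
```

View pics/c14.png

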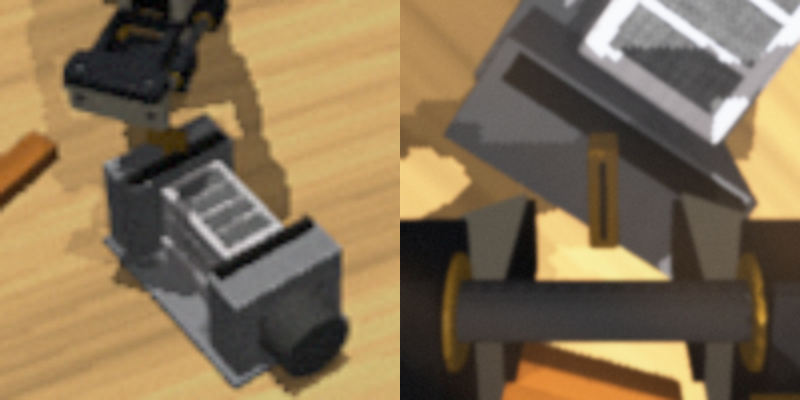

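Call:
drive_tool(moves=[[160,0.015,0,0,0],[160,0.03,0,0,0],[160,0.038,0,0,0],[160,0.038,0,0,0],[255,0.038,0,0,0],[255,0.038,0,0,0],[255,0.038,0,0,0],[255,0.038,0,0,0],[255,0.038,0,0,0],[255,0.038,0,0,0]], force=30)

```text
time_s: 24.2
tcp_pos: [0.4863, -0.03, 0.0816]
tcp_rot: [-109.4, 89.9, 116.4]
force: [-3.0, 2.7, 6.1]
opening: 0.095
```

```bash
python3 - <<'E'
from h import *
plan(.4864,-.03,.08,11)
E
```

```text
shift [ 0.0016  0.0001 -0.0001] turn -55.22 now y-ang -44.22 tcp [ 0.4863 -0.03    0.0816] t 24.2 open 0.095 F [-3.02  2.65  6.09]
```

The head is gripped (opening 8.7 mm). Turn it crosswise.

Call:
drive_tool(moves=[[255,0,0,0,-6],[255,0,0,0,-13],[255,0,0,0,-20],[255,0,0,0,-27],[255,0,0,0,-34],[255,0,0,0,-41],[255,0,0,0,-48],[255,0,0,0,-54],[255,0,0,0,-56],[255,0,0,0,-56]], force=40)

```text
time_s: 25.45
tcp_pos: [0.4846, -0.0294, 0.0816]
tcp_rot: [-124.4, 89.8, 157.4]
force: [-6.2, 3.2, 7.6]
opening: 0.091
```

Call:
drive_tool(moves=[[255,0,0,0,0],[160,0,0,0,0],[160,0,0,0,0],[160,0,0,0,0],[160,0,0,0,0],[160,-0.03,0,0,0],[160,-0.06,0,0,0],[160,-0.09,0,0,0],[160,-0.1,0,0,0],[160,-0.1,0,0,0]])

```text
time_s: 26.7
tcp_pos: [0.485, -0.0296, 0.1815]
tcp_rot: [-125.6, 89.8, 156.2]
force: [0.1, 0.1, -0.4]
opening: 0.37
```

```bash
python3 - <<'E'
from h import *
p=snap('wrist','w15.png')
print([(np.round(d['xyz'],4),round(d['p'],2)) for d in ctrl.pinpoint('fastener_head',p)[:3]])
for d in ctrl.cut_out('fastener_head',p)[:2]: print(d['p'],d['mask'].sum(),yawrect(p,d['mask'],.12))
plan(.48,-.33,.18,100.5)
print(ctrl.get_state()['qpos'])
cv2.imwrite('pics/w15c.png',cv2.resize(p['img'][100:340,200:440],(500,500)))
E
```

```text
[]
0.84 509 (array([485.6, -29.7]), array([ 9.2, 34.3]), np.float32(-77.9))
shift [-0.0003 -0.0657  0.2933] turn -88.69 now y-ang 11.81 tcp [ 0.4842 -0.0295  0.1803] t 26.85 open 0.37 F [ 0.1  -0.14 -0.22]
[-1.25732483e+01  1.67089131e+01  9.49153260e+01  4.60885661e-02
  6.87515705e+01 -2.44033614e+01]
```

View pics/w15c.png

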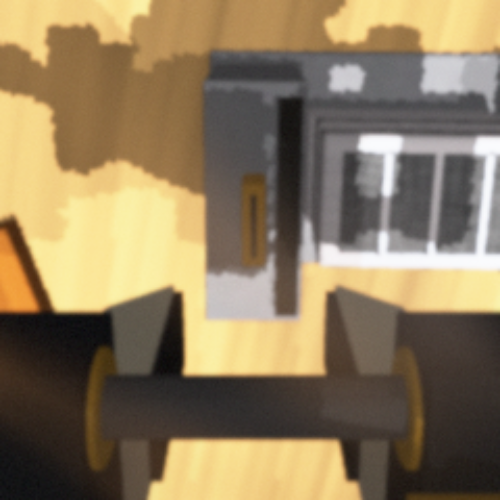

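The head now lies at 102.1° world, about 91° from the bay's x, so it is crosswise. Now I'll move above the cover.

```bash
python3 - <<'E'
from h import *
plan(.488,-.341,.15,100.5)
E
```

```text
shift [ 0.0296 -0.0599  0.3058] turn -88.69 now y-ang 11.81 tcp [ 0.4842 -0.0295  0.1803] t 26.85 open 0.37 F [ 0.1  -0.14 -0.22]
```

Call:
drive_tool(moves=[[160,0,-0.005,0.03,-9],[160,0,-0.01,0.065,-18],[160,0,-0.02,0.1,-27],[160,0,-0.028,0.135,-36],[160,0,-0.036,0.17,-45],[160,0,-0.044,0.205,-54],[160,0.01,-0.05,0.24,-63],[160,0.02,-0.055,0.27,-72],[160,0.03,-0.059,0.295,-81],[160,0.03,-0.06,0.305,-88.7]])

```text
time_s: 28.1
tcp_pos: [0.4866, -0.341, 0.147]
tcp_rot: [142.1, 89.4, 152.8]
force: [-0.1, -0.4, 0.9]
opening: 0.37
```

```bash
python3 - <<'E'
from h import *
p=snap('wrist','w16.png')
for t,z in [('cover_handle',.038),('cover_slot',0.006)]:
    print(t,[(np.round(d['xyz'],4),round(d['p'],2)) for d in ctrl.pinpoint(t,p)[:3]])
    for d in ctrl.cut_out(t,p)[:2]: print(d['p'],d['mask'].sum(),yawrect(p,d['mask'],.006))
plan(.488,-.341,.15,100.5)
E
```

```text
cover_handle [(array([ 0.4881, -0.3406,  0.0324]), 0.63)]
0.94 17570 (array([ 492.3, -342.4]), array([191.8, 101.5]), np.float32(10.2))
cover_slot [(array([ 0.4178, -0.3551, -0.0044]), 0.88)]
0.7 17641 (array([ 492.8, -342.6]), array([193. , 102.2]), np.float32(10.5))
shift [-0.0009 -0.0015  0.0002] turn -0.12 now y-ang 100.38 tcp [ 0.4876 -0.3396  0.1491] t 28.35 open 0.369 F [-0.29 -0.88  0.17]
```

View pics/w16.png

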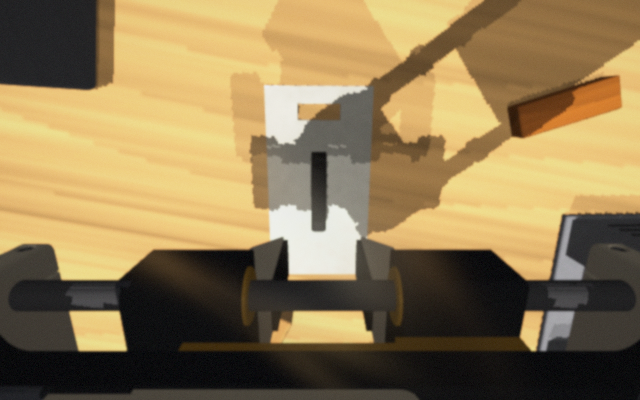

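```bash
python3 - <<'E'
from h import *
p=ctrl.get_image('wrist')
h=cv2.resize(p['img'][75:285,250:390],(400,600),interpolation=cv2.INTER_CUBIC); cv2.imwrite('pics/w17.png',h)
k=400/140
s=ctrl.get_state(); M=R.from_euler('xyz',s['tcp_rot'],degrees=True).as_matrix(); print(M.round(4))
E
```

```text
[[-0.0067 -0.1809  0.9835]
 [ 0.0028  0.9835  0.1809]
 [-1.      0.0039 -0.0061]]
```

View pics/w17.png

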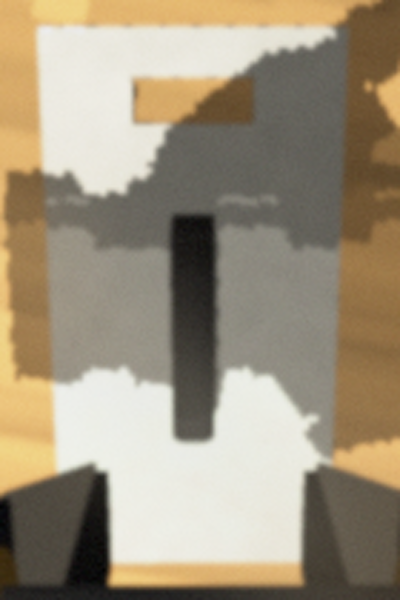

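```bash
python3 - <<'E'
from h import *
p=ctrl.get_image('wrist'); k=400/140
W=lambda u,v,z: atz(p,250+u/k,75+v/k,z)[:2]
X=np.array([np.cos(np.radians(10.5)),np.sin(np.radians(10.5))])
a=W(193,216,.038);b=W(193,440,.038);print('bar',a,b,(a+b)/2,np.linalg.norm(a-b), np.degrees(np.arctan2(*(b-a)[::-1])))
c=(W(37,25,.006)+W(347,25,.006))/2; print('near end',c+.095*X); c=(W(65,563,.006)+W(325,563,.006))/2; print('far',c-.095*X)
s=(W(134,77,.006)+W(253,77,.006)+W(134,124,.006)+W(253,124,.006))/4; print('slot',s,s+.072*X)
e=W(37,25,.006)-W(347,25,.006); print(np.degrees(np.arctan2(e[1],e[0]))-90)
plan(.488,-.3405,.0,100.5)
E
```

```text
bar [ 0.45451652 -0.34888919] [ 0.52656002 -0.33588674] [ 0.49053827 -0.34238796] 0.07320744729842688 10.230635487949552
near end [ 0.49175184 -0.34226438]
far [ 0.49358228 -0.34174937]
slot [ 0.42143244 -0.35494127] [ 0.49222679 -0.34182031]
-169.5625432120946
shift [ 0.1495 -0.0015  0.0009] turn -0.05 now y-ang 100.45 tcp [ 0.4878 -0.3396  0.1496] t 28.45 open 0.375 F [ 0.82  0.62 -0.06]
```

```bash
python3 - <<'E'
from h import *
plan(.491,-.342,-.013,100.3)
E
```

```text
shift [ 0.1625 -0.0036  0.0037] turn 0.15 now y-ang 100.45 tcp [ 0.4878 -0.3396  0.1496] t 28.45 open 0.375 F [ 0.82  0.62 -0.06]
```

Call:
drive_tool(moves=[[160,0.03,-0.0035,0.0035,0],[160,0.07,-0.0035,0.0035,0],[160,0.11,-0.0035,0.0035,0],[160,0.14,-0.0035,0.0035,0],[160,0.155,-0.0035,0.0035,0],[160,0.1625,-0.0035,0.0035,0],[255,0.1625,-0.0035,0.0035,0],[255,0.1625,-0.0035,0.0035,0],[255,0.1625,-0.0035,0.0035,0],[255,0.1625,-0.0035,0.0035,0]], force=60)

```text
time_s: 29.7
tcp_pos: [0.4914, -0.3424, -0.0119]
tcp_rot: [156.1, 89.7, 166.5]
force: [-0.1, 0.7, 6.3]
opening: 0.15
```

```bash
python3 - <<'E'
from h import *
plan(.5565,-.0157,.22,101)
E
```

```text
shift [-0.2318  0.3099  0.1222] turn -0.55 now y-ang 100.45 tcp [ 0.4914 -0.3424 -0.0119] t 29.7 open 0.15 F [-0.11  0.67  6.34]
```

Call:
drive_tool(moves=[[255,0,0,0,0],[255,-0.02,0,0,0],[255,-0.06,0.01,0.005,0],[255,-0.1,0.04,0.016,0],[255,-0.14,0.08,0.032,0],[255,-0.17,0.13,0.051,0],[255,-0.19,0.18,0.071,0],[255,-0.192,0.23,0.09,-0.5],[255,-0.192,0.28,0.11,-0.5],[255,-0.192,0.31,0.122,-0.5]])

```text
time_s: 30.95
tcp_pos: [0.5555, -0.013, 0.1794]
tcp_rot: [153.9, 89.6, 164.9]
force: [-0.2, -0.8, -4.4]
opening: 0.143
```

```bash
python3 - <<'E'
from h import *
p=snap('wrist','w18.png'); q=snap('scene','s18.png')
plan(.5565,-.0157,.082,101)
s=ctrl.get_state(); print(s['tcp_rot'],s['wrist_torque'])
M=R.from_euler('xyz',s['tcp_rot'],degrees=True).as_matrix();print(M.round(4))
cv2.imwrite('pics/c18.png',cv2.resize(q['img'][120:270,230:380],(500,500)))
E
```

```text
shift [ 0.0973 -0.004   0.0007] turn 0.18 now y-ang 101.18 tcp [ 0.5557 -0.0121  0.1793] t 31.05 open 0.146 F [ 0.7   0.3  -3.83]
[147.77939688  89.58154525 158.96216232] [-0.04198294  0.04880895 -0.01543243]
[[-0.0068 -0.1939  0.981 ]
 [ 0.0026  0.981   0.1939]
 [-1.      0.0039 -0.0062]]
```

View pics/w18.png

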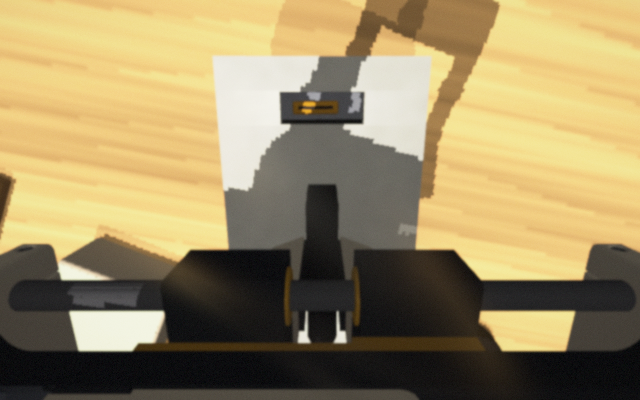

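View pics/c18.png

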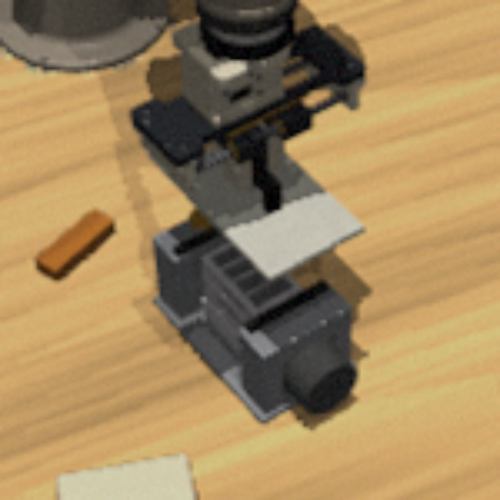

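```bash
python3 - <<'E'
from h import *
im=cv2.imread('pics/w18.png')
cv2.imwrite('pics/w18c.png',cv2.resize(im[85:130,270:375],(735,315),interpolation=cv2.INTER_CUBIC))
E
```

```text
(no output)
```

View pics/w18c.png

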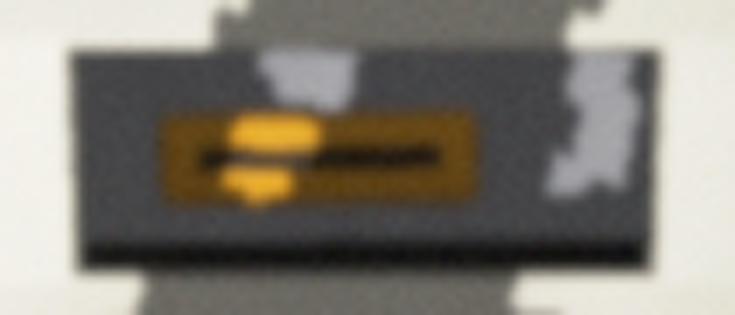

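```bash
python3 - <<'E'
from h import *
p=ctrl.get_image('wrist'); s=ctrl.get_state(); M=R.from_euler('xyz',s['tcp_rot'],degrees=True).as_matrix()
z=s['tcp_pos'][2]
t=M.T@(atz(p,322.3,107.9,z+.018)-s['tcp_pos']); h=atz(p,315.8,107.5,.12)
w=.04; l=atz(p,270+76/7,107.9,z+.018);r=atz(p,270+655/7,107.9,z+.018); print('slotw',np.linalg.norm(l-r))
l2=atz(p,270+163/7,107.5,.12);r2=atz(p,270+478/7,107.5,.12); print('headw',np.linalg.norm(l2-r2))
l3=atz(p,322,85+50/7,z+.018);r3=atz(p,322,85+270/7,z+.018); print('slotlen',np.linalg.norm(l3-r3))
print('slot in tool',t,'head world',h)
print('needed tool-axis shift', M.T@(h-atz(p,322.3,107.9,z+.018)))
plan(.5565,-.0157,.082,101)
E
```

```text
slotw 0.03957362206546133
headw 0.0314316206018662
slotlen 0.014498684691941655
slot in tool [-0.01753052  0.00192639 -0.07138882] head world [ 0.48656682 -0.02982682  0.12      ]
needed tool-axis shift [ 0.07731373 -0.00431448  0.00105003]
shift [ 0.0973 -0.0021  0.0013] turn 0.13 now y-ang 101.13 tcp [ 0.5555 -0.014   0.1793] t 31.1 open 0.146 F [ 0.31 -0.21 -3.76]
```

Call:
drive_tool(moves=[[255,0,-0.002,0.001,0],[255,0.01,-0.0035,0.001,0],[255,0.025,-0.0035,0.001,0],[255,0.04,-0.0035,0.001,0],[255,0.052,-0.0035,0.001,0],[255,0.057,-0.0035,0.001,0],[255,0.057,-0.0035,0.001,0],[255,0.057,-0.0035,0.001,0],[255,0.057,-0.0035,0.001,0],[255,0.057,-0.0035,0.001,0]])

```text
time_s: 32.35
tcp_pos: [0.5569, -0.0172, 0.1226]
tcp_rot: [156.9, 89.6, 168.1]
force: [0.5, 0.3, -2.7]
opening: 0.146
```

```bash
python3 - <<'E'
from h import *
p=snap('wrist','w19.png')
plan(.5565,-.0157,.082,101)
cv2.imwrite('pics/w19c.png',cv2.resize(p['img'][85:130,270:375],(735,315),interpolation=cv2.INTER_CUBIC))
E
```

```text
shift [0.0406 0.0014 0.0001] turn 0.13 now y-ang 101.13 tcp [ 0.5569 -0.0172  0.1226] t 32.4 open 0.148 F [ 0.6  -0.76 -3.78]
```

View pics/w19c.png

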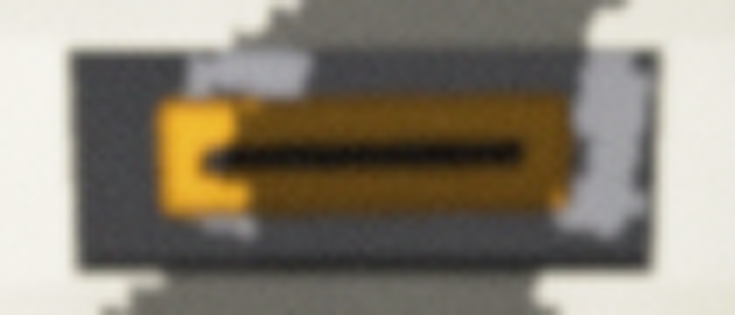

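```bash
python3 - <<'E'
from h import *
p=ctrl.get_image('wrist'); s=ctrl.get_state(); M=R.from_euler('xyz',s['tcp_rot'],degrees=True).as_matrix()
z=s['tcp_pos'][2]
a=atz(p,270+366/7,85+160/7,z+.018); h=atz(p,270+365/7,85+155/7,.12)
print('shift',M.T@(h-a), h)
plan(.5565,-.0157,.082,101)
E
```

```text
shift [ 2.04919410e-02 -4.27425330e-05 -2.86917874e-05] [ 0.48628023 -0.03087887  0.12      ]
shift [0.0405 0.0014 0.0002] turn 0.13 now y-ang 101.13 tcp [ 0.5569 -0.0172  0.1225] t 32.45 open 0.144 F [-0.05  0.96 -3.81]
```

The slot and head coincide to within 0.1 mm. Lower straight down.

Call:
drive_tool(moves=[[255,0.006,0,0,0],[255,0.012,0,0,0],[255,0.018,0,0,0],[255,0.024,0,0,0],[255,0.029,0,0,0],[255,0.033,0,0,0],[255,0.036,0,0,0],[255,0.038,0,0,0],[255,0.04,0,0,0],[255,0.04,0,0,0]])

```text
time_s: 33.7
tcp_pos: [0.5567, -0.0171, 0.083]
tcp_rot: [157.0, 89.6, 168.1]
force: [-3.2, -0.4, 4.3]
opening: 0.149
```

```bash
python3 - <<'E'
from h import *
plan(.5565,-.0157,.082,101)
p=snap('wrist','w20.png')
q=snap('scene','s20.png')
plan(.5565,-.0157,.082,101)
cv2.imwrite('pics/c20.png',np.hstack([cv2.resize(p['img'][60:300,200:440],(390,390)),cv2.resize(q['img'][160:260,250:350],(390,390))]))
E
```

```text
shift [0.001  0.0014 0.0001] turn 0.13 now y-ang 101.13 tcp [ 0.5567 -0.0171  0.083 ] t 33.7 open 0.149 F [-3.16 -0.41  4.3 ]
shift [0.0009 0.0014 0.0001] turn 0.13 now y-ang 101.13 tcp [ 0.5567 -0.0171  0.0829] t 33.8 open 0.145 F [-3.05  0.36  4.69]
```

View pics/c20.png

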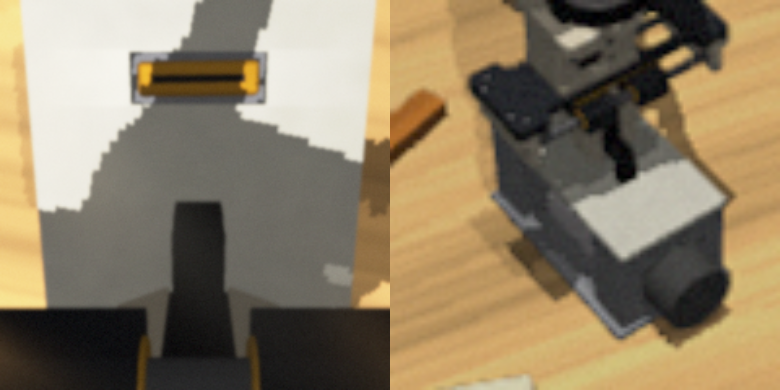

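Call:
drive_tool(moves=[[255,0.001,0,0,0],[255,0.002,0,0,0],[255,0.0025,0,0,0],[255,0.0025,0,0,0],[255,0.0025,0,0,0],[255,0.0025,0,0,0],[255,0.0025,0,0,0],[255,0.0025,0,0,0],[255,0.0025,0,0,0],[255,0.0025,0,0,0]])

```text
time_s: 35.05
tcp_pos: [0.5566, -0.0171, 0.0821]
tcp_rot: [157.5, 89.7, 168.7]
force: [-7.1, 0.7, 15.4]
opening: 0.146
```

```bash
python3 - <<'E'
from h import *
plan(.5565,-.0157,.082,101); print(ctrl.get_state()['wrist_torque'])
E
```

```text
shift [0.0001 0.0014 0.0001] turn 0.14 now y-ang 101.14 tcp [ 0.5566 -0.0171  0.0821] t 35.05 open 0.146 F [-7.11  0.7  15.44]
[0.13368295 1.2577039  0.02606074]
```

Call:
drive_tool(moves=[[255,0.0015,0,0,0],[255,0.002,0,0,0],[255,0.0025,0,0,0],[255,0.0025,0,0,0],[255,0.0025,0,0,0],[255,0.0025,0,0,0],[255,0.0025,0,0,0],[255,0.0025,0,0,0],[255,0.0025,0,0,0],[255,0.0025,0,0,0]])

```text
time_s: 36.3
tcp_pos: [0.5567, -0.0171, 0.082]
tcp_rot: [160.1, 89.8, 171.2]
force: [-9.6, 1.1, 22.2]
opening: 0.146
```

```bash
python3 - <<'E'
from h import *
plan(.5565,-.0157,.082,101); s=ctrl.get_state(); print(s['wrist_torque']); print(R.from_euler('xyz',s['tcp_rot'],degrees=True).as_matrix().round(4))
p=snap('wrist','w21.png'); q=snap('scene','s21.png')
print([(np.round(d['xyz'],4),round(d['p'],2)) for d in ctrl.pinpoint('cover_handle',q)[:1]+ctrl.pinpoint('cover_handle',p)[:1]])
plan(.5565,-.0157,.082,101)
cv2.imwrite('pics/c21.png',np.hstack([cv2.resize(p['img'][60:300,200:440],(390,390)),cv2.resize(q['img'][160:260,250:350],(390,390))]))
E
```

```text
shift [0.     0.0014 0.0001] turn 0.15 now y-ang 101.15 tcp [ 0.5567 -0.0171  0.082 ] t 36.3 open 0.146 F [-9.58  1.14 22.2 ]
[2.41555937e-01 1.65448770e+00 3.66019953e-04]
[[-3.800e-03 -1.934e-01  9.811e-01]
 [ 6.000e-04  9.811e-01  1.934e-01]
 [-1.000e+00  1.300e-03 -3.600e-03]]
[(array([ 0.5533, -0.0161,  0.125 ]), 0.83), (array([ 0.5553, -0.0157,  0.1225]), 0.65)]
shift [0.     0.0014 0.    ] turn 0.15 now y-ang 101.15 tcp [ 0.5567 -0.0171  0.082 ] t 36.5 open 0.148 F [-10.48   0.67  22.14]
```

View pics/c21.png

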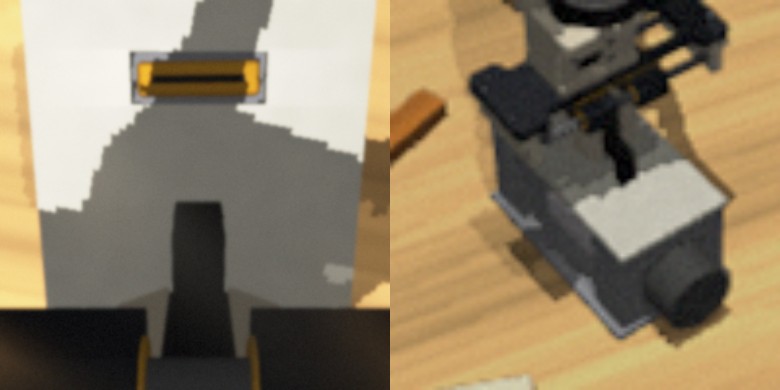

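The cover has stopped against the rigid frame at 22 N. The head shows centred in the slot, and the networks put the handle at z 0.1225 and 0.125, with home at 0.124.

```bash
python3 -c "
from bench import ctrl
print(ctrl.hand_in())"
```

```text
the job is handed in; nothing more can be done
None
```

I did the whole job and handed it in at about 36.5 s of the 72 s limit. The arm is still gripping the cover and pressing it down. The hand-in reports no verdict.

**What went wrong first:** my first grasp of the thick case closed on air. The fingertips end about 26 mm short of the reported TCP position, going by the pictures. I corrected for this from then on, and the miss did not move the case.

**Last checks:**
- **Cases:** when last seen before the cover went on, both stood square on the bay. The thick case was at (0.557, -0.015), yaw 11.3°. The thin case was at (0.557, -0.016), yaw 10.9°. The bay measured about (0.557, -0.016), yaw about 11°.
- **Fastener:** about 91° from the bay's x axis, so crosswise, and its head shows centred in the cover's slot.
- **Cover:** pressed against the rigid frame with about 22 N upward on the tool; the last 2.5 mm of commanded travel moved it only about 0.1 mm. The hand is tilted about 0.2°.

**Disagreements:**
- **Handle position:** the scene and wrist cameras gave heights of 0.125 m and 0.1225 m, with home expected at 0.124 m. In x they read 0.553 m and 0.555 m, against 0.557 m from the arm. Both differences are within the networks' usual error.
- **Sideways force:** about 10 N remains at the wrist from the tilt straightening out.

I kept clear of the bystanders and felt no unexpected contact, but I did not measure their positions again at the end.

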